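# Make up the chart kit and the deck kit

### The job

Make up the two kits for the watch. The chart kit, in the tray with three pockets, gets the brass parallel rule in its long pocket, the red divider in its oblong pocket and the hand bearing compass in its square pocket; the deck kit, in the tray with two pockets, gets the handheld satellite navigator lying in its long pocket and the monocular standing in its short pocket. Set each thing down gently in about the middle of its pocket, resting flat on the tray floor, without dropping it, and leave the mug and the pencil pot where they are.

Things in the scene. Friction and masses are not known exactly. Their poses are not given: they have to be found in the camera images.
- rule: (mm) Brass parallel rule, closed, lying flat: a strip of two bars 180 long (x), 46 wide (y), 8 thick; two link plates across it 60 from the centre, up to 13.5 high. Along its middle stands a grip ridge 70 long (x), 16 wide (y), top 26 above the underside: pinch it across y. About 350 g. Origin: centre of the underside, z up. Ends alike.
- divider: (mm) Red plastic chart divider lying flat, legs spread in a V: 96 long (x), about 50 wide (y). Its head, a block 28 (x) x 22 (y) x 22 high centred 34 from the origin along +x, is where to grip it (across y); the legs, 9 thick, run to -x and end in steel points. About 50 g, mostly head. Origin: centre of its outline, at the underside.
- compass: (mm) Steel hand bearing compass: a round puck 56 in diameter, 30 high (33 with the black dial and white needle on top). About 180 g. Origin: centre of the underside; any yaw will do.
- gps: (mm) Grey plastic handheld satellite navigator lying screen up: 105 long (x), 54 wide (y), 28 high, dark green screen towards +x, six small black buttons towards -x. About 200 g. Origin: centre of the underside. Either way round will do in its pocket.
- monocular: (mm) Black rubber monocular standing upright on its wide end: a cylinder 42 in diameter, 72 high, with a grey waist 36 in diameter between heights 50 and 58. About 160 g. Origin: centre of the underside; any yaw will do.
- chart_tray: (mm) Chart kit tray: fixed pale wood, THREE pockets, 214 (x) x 162 (y), floor 4 thick, walls and partitions 4 thick, tops 12 above the table. Origin: centre of underside, on the table. Pockets in its frame: long 206 x 70 centred at x 0, y +42 (rule lengthwise); oblong 122 (x) x 80 (y) at x +42, y -37 (divider along x, either way round); square 80 x 80 at x -63, y -37 (compass).
- deck_tray: (mm) Deck kit tray: fixed pale wood, TWO pockets in a row, 208 (x) x 86 (y), floor 4 thick, walls and partition 4 thick, tops 12 above the table. Origin: centre of underside, on the table. Pockets in its frame: long 130 (x) x 78 (y) centred at x -35, y 0 (satellite navigator lengthwise); short 66 (x) x 78 (y) at x +67, y 0 (monocular upright).
- mug: (mm) White mug, 80 in diameter, 90 high, its handle at its +y side. Loose bystander. Origin: centre of the underside.
- pencil_pot: (mm) Dark steel pot, 76 in diameter, 85 high, with three pencils fixed in it reaching 155 high. Loose bystander. Origin: centre of the underside.

How it is judged:
By the outcome, as a careful person would: the job done as asked, in the order asked, and still so for the second after the job is handed in, with the robot touching nothing.
It also fails if it takes over 123 s, if anything falls off the work surface, if the arm or the gripper's body presses on something with over 40 N, if the wrist force passes 120 N, or if a joint passes its speed limit or range.

### The arm

A 6-joint arm with a two-finger parallel gripper is mounted at the origin on the work surface. World frame = base frame: x ahead of the robot, y to its left, z up, the work surface at z = 0. Lengths are in m, angles in rad, forces in N, time in s.
With the tool pointing down it reaches from about 0.3 to 0.875 m from the base axis. Payload 6.4 kg.
Tool frame: the origin (TCP) lies midway between the tips of the shut fingers; the grasp point (between the pads) lies 19 mm behind it; z points along the fingers, y is the line along which they close (so a half turn about z gives the same grasp; the last joint's range is limited). The gripper opens to 85 mm and grips with 20 to 120 N. Pads are 22 mm wide; open, the fingers measure 114 mm over their backs; the gripper's body (76 mm by 85 mm) begins 54 mm behind the grasp point. The pads swing forward as they close: fully open they stand 13 mm farther back than shut.
Start: joints at [-1.378, 0.181, 1.607, -0, 1.354, -0.206], TCP at [0.223, -0.53, 0.231] pointing down, gripper open.
Joint ranges: [-2.99, 2.99], [-0.89, 2.07], [0.3, 2.58], [-1.14, 4.28], [0, 2.63], [-3.12, 3.12]. Speed limits (rad/s): [2.57, 2.57, 3.01, 3.14, 3.14, 3.14].

### API

Orientations are given as a unit quaternion [w, x, y, z].
In Python, from bench import ctrl gives the robot as it stands.
- The arm moves only by the tool drive_tool, never from a script. Its argument "plan" is a list that holds one entry, the list of rows, each a list of 4 numbers: the shift along the tool's x, y, z scaled (see below), then the turn about the tool's z scaled (see below). In form: [[[x, y, z, roll], ...]]. A call has 1 to 12 rows; each row is the pose to reach, as a shift and turn from the pose commanded when the call began, along the tool's axes at that moment, turning the shorter way round; what a row does not reach only later rows make up. The controller multiplies each number of a shift by 400 mm and each number of a turn by 180 degrees. A row lasts 1/12 s, in which the tool goes at most 41.7 mm and 7.16 degrees, less where a joint would pass 70% of its speed; a pose out of reach is approached as far as the arm can. A call with a number of a shift or a turn outside -1 to 1 is refused whole. A call with a gripper value outside its range is refused whole. "jaw" is the closure, from 0 (fully open) to 1 (shut), set as the call begins (left out, the last holds). The fingers move at their own pace and stop on an object; the grip force is fixed at half the most. Time passes only in rows, so rows that repeat a pose let the fingers close. It gives the time, the measured TCP pose, the force, the opening and the grip force at its end, in the units of the state.
- ctrl.get_obs(): the state, without advancing time (a new reading comes with each control period).
- ctrl.camera(name): name is "scene" or "top" or "wrist"; returns (picture, depth): 384x512x3 uint8, red, green, blue; 384x512 float32, m along the optical axis (not along the pixel's ray), 0 where there is no reading.
- ctrl.camera_info(name): a dict with "camera_matrix" (3x3 intrinsics, pixels), "R" (3x3) and "t" (3): a world point X has camera coordinates R X + t; the wrist camera has in their place "T_tool_cam" (4x4, takes a point from camera to tool coordinates, whose origin is the TCP and whose axes are the flange's). Camera axes: x right, y down, z forward; pixel columns grow to the right and rows downward; lengths in m; the calibration is good to about 2 mm. The wrist camera is an equidistant fisheye: a pixel r from the principal point sees the ray r / f radians off the axis. A picture is of the moment at which its call begins: read the wrist's pose just before it. camera_info takes no time and is no camera call.
- ctrl.hand_in(): hands the job in; it is judged then, once.
The state is a dict: "time_s": time; "q": joint angles; "dq": joint speeds; "joint_efforts": joint torques, N m; "eef_pos": TCP position; "eef_rot": TCP orientation; "wrist_force": force on the tool from outside, world axes, zero at the start; "torque": the same for the moment, N m; "opening": opening from 0.0 (shut) to 1.0 (fully open); "grasp_force": force on a finger pad.
Only numpy, scipy, OpenCV 4.12 (cv2) and the standard library are available. Lean on these libraries where they do the work, as an engineer would, in place of code of your own. Each camera call takes 0.05 s, during which the arm holds its last target. There are 200 camera calls.

## Working session

There is one attempt and no reset: what is moved stays moved. The work goes in short steps, Python scripts to look and compute and a tool call to move; the robot and the scene stay as the last step left them, time stands still between calls to the robot, and variables do not carry over. Pictures are saved under pics/ and viewed, at most 14 in all, crops included, and the job is handed in when it is done.

Besides the shell and the picture viewer there is one more tool, called after "Call:" in YAML: its name, and indented under it one key for each argument. drive_tool: Moves the arm, as the interface text tells. Its arguments: {"type":"object","properties":{"plan":{"type":"array"},"jaw":{"type":"number"}},"required":["plan"]}

```bash
mkdir -p pics; ls; python3 - <<'E'
from bench import ctrl
import cv2,numpy as np
o=ctrl.get_obs();print({k:np.round(v,3).tolist() for k,v in o.items()})
for n in("scene","top","wrist"):
    i=ctrl.camera_info(n);print(n,{k:np.round(v,4).tolist() for k,v in i.items() if not isinstance(v,str)})
    p,d=ctrl.camera(n);cv2.imwrite(f"pics/{n}0.png",p[:,:,::-1]);np.save(f"pics/{n}0.npy",d)
    print((d>0).mean())
E
```

```text
pics
{'time_s': 0.0, 'q': [-1.378, 0.182, 1.608, 0.0, 1.354, -0.206], 'dq': [0.001, 0.001, -0.0, 0.0, 0.001, -0.001], 'joint_efforts': [0.001, -44.487, -35.133, -0.0, 0.009, -0.0], 'eef_pos': [0.223, -0.529, 0.23], 'eef_rot': [-0.001, 0.98, 0.198, 0.0], 'wrist_force': [0.361, 0.076, -0.767], 'torque': [0.029, 0.023, -0.007], 'grasp_force': 0.0, 'opening': 1.0}
scene {'camera_matrix': [[459.9198, 0.0, 255.9883], [0.0, 459.9198, 186.9386], [0.0, 0.0, 1.0]], 'R': [[-0.1783, 0.9839, -0.0091], [0.8177, 0.143, -0.5576], [-0.5474, -0.1069, -0.83]], 't': [0.1027, -0.484, 1.355]}
0.9960225423177084
top {'camera_matrix': [[431.2808, 0.0, 254.8159], [0.0, 431.2808, 195.9369], [0.0, 0.0, 1.0]], 'R': [[0.0215, -0.9998, 0.0027], [-0.9895, -0.0216, -0.1429], [0.1429, 0.0004, -0.9897]], 't': [-0.0315, 0.6529, 1.1447]}
0.9959309895833334
wrist {'camera_matrix': [[297.3186, 0.0, 255.695], [0.0, 297.3186, 191.4921], [0.0, 0.0, 1.0]], 'T_tool_cam': [[-0.0007, -0.9571, -0.2896, 0.0732], [1.0, -0.0007, 0.0001, -0.0004], [-0.0003, -0.2896, 0.9571, -0.1427], [0.0, 0.0, 0.0, 1.0]]}
0.9935862223307291
```

View pics/top0.png

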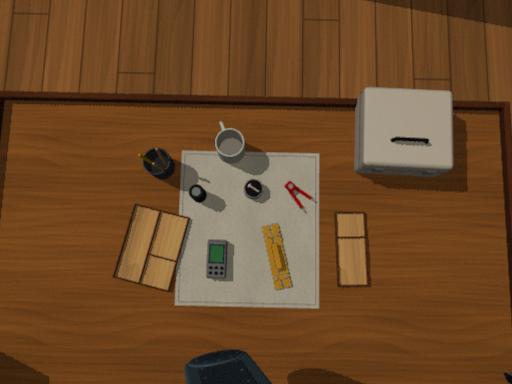

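View pics/scene0.png

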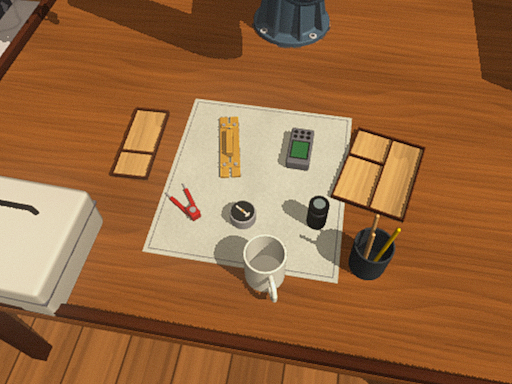

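The top view shows the chart tray on the left (about 153,247), the deck tray on the right (351,249), the rule at (277,257), gps (217,258), compass (254,189), monocular (198,193), divider (298,195), mug (230,143) and pot (158,162). A large white box stands at (404,130).

```bash
cat > h.py <<'E'
import numpy as np,cv2
from bench import ctrl
from scipy.spatial.transform import Rotation as Ro
def cloud(n,d):
    i=ctrl.camera_info(n);K=i["camera_matrix"]
    v,u=np.mgrid[:384,:512].astype(float)
    x=(u-K[0,2])/K[0,0];y=(v-K[1,2])/K[1,1]
    if n=="wrist":
        r=np.hypot(x,y);s=np.where(r>0,np.tan(np.minimum(r,1.5))/np.maximum(r,1e-9),1);x=x*s;y=y*s
    P=np.dstack([x*d,y*d,d])
    if n!="wrist": return (P-i["t"])@i["R"]
    o=ctrl.get_obs();T=i["T_tool_cam"]
    w,a,b,c=o["eef_rot"]
    return (P@T[:3,:3].T+T[:3,3])@Ro.from_quat([a,b,c,w]).as_matrix().T+o["eef_pos"]
def blobs(W,m,minpix=40,show=True):
    k,l,s,c=cv2.connectedComponentsWithStats(m.astype(np.uint8))
    out=[]
    for j in range(1,k):
        if s[j,4]<minpix: continue
        p=W[l==j];r=cv2.minAreaRect((p[:,:2]*1000).astype(np.float32))
        out.append((l==j,r))
        if show: print("px",c[j].round(0),"n",s[j,4],"rect",np.round(r[0],1),np.round(r[1],1),round(r[2],1),"med",(np.median(p,0)*1000).round(1),"z95",round(np.percentile(p[:,2],95)*1000,1))
    return out
E
python3 - <<'E'
from h import *
for n in("top","scene"):
    d=np.load(f"pics/{n}0.npy");p=cv2.imread(f"pics/{n}0.png");W=cloud(n,d)
    z=W[...,2];R=(W[...,0]>.2)&(W[...,0]<.8)&(abs(W[...,1])<.4)&(d>0)
    print(n,"table",np.percentile(z[R],[5,25,50,75]).round(4))
    blobs(W,R&(z>.0055))
    print(" red");hsv=cv2.cvtColor(p,cv2.COLOR_BGR2HSV);H,S,V=cv2.split(hsv)
    blobs(W,R&((H<6)|(H>174))&(S>170)&(V>90),20)
    print(" tops z>18"); blobs(W,R&(z>.018),20)
E
python3 -c "
import cv2
p=cv2.imread('pics/top0.png')[110:310,110:390];cv2.imwrite('pics/c1.png',cv2.resize(p,(784,560),interpolation=cv2.INTER_CUBIC))"
```

```text
top table [-0.003  -0.0005  0.0015  0.004 ]
px [378. 156.] n 1504 rect [ 763.2 -348.6] [ 73.4 102.7] 0.0 med [ 757.3 -341.5  118.1] z95 123.8
px [231. 154.] n 312 rect [774.9  55.2] [77.9 49.4] 89.9 med [765.3  50.9  50.7] z95 91.8
px [157. 162.] n 706 rect [740.6 265.7] [82.1 98.9] 13.7 med [739.6 249.9  60.8] z95 137.2
px [253. 188.] n 324 rect [678.9  -9.8] [54.1 57.3] 21.6 med [677.4 -11.2  32. ] z95 36.2
px [296. 192.] n 205 rect [ 672.8 -137.4] [80.4 49.8] 45.9 med [ 673.6 -129.4   10.8] z95 25.5
px [197. 192.] n 242 rect [664.3 141.4] [40.5 50.9] 75.8 med [656.9 140.1  71.3] z95 75.9
px [152. 245.] n 1184 rect [509.9 269.7] [166.  215.8] 76.5 med [518.  271.7   8.8] z95 15.0
px [351. 247.] n 862 rect [ 517.3 -292.6] [209.6  93.6] 2.0 med [ 537.5 -290.2    8.5] z95 15.3
px [276. 255.] n 925 rect [493.8 -80.7] [180.6  49.1] 13.4 med [492.9 -79.3   9.7] z95 27.2
px [216. 258.] n 763 rect [479.7  87.4] [ 56.7 107.9] 89.7 med [481.1  85.6  28.2] z95 32.4
px [138. 246.] n 46 rect [507.1 307.1] [45.3 22.7] 61.6 med [509.8 307.7   6.8] z95 9.7
px [352. 255.] n 75 rect [ 492.9 -293.4] 
[... 2479 characters left out ...]
6] [ 53.8 108.9] 89.4 med [484.7  85.   29.7] z95 32.7
px [228. 141.] n 174 rect [489.9 -80.8] [70.4 16.1] 13.0 med [494.  -79.7  26.9] z95 29.8
px [ 67. 207.] n 2300 rect [ 764.6 -348.7] [102.7  70.8] 90.0 med [ 767.9 -323.9  119.8] z95 123.2
px [317. 210.] n 551 rect [657.3 142. ] [41.2 41.5] 39.9 med [668.1 141.7  70.8] z95 75.3
px [242. 212.] n 543 rect [676.7 -11.5] [54.3 54.6] 84.4 med [681.  -10.8  32.7] z95 35.6
px [192. 210.] n 126 rect [ 686.  -117.2] [29.  22.8] 48.4 med [ 688.1 -116.3   23.4] z95 26.5
px [372. 249.] n 1688 rect [736.7 251.2] [75.9 74.4] 31.7 med [739.3 248.6  68.7] z95 141.5
px [265. 246.] n 793 rect [774.7  55.1] [78.9 48.3] 89.8 med [761.1  49.3  64.8] z95 91.7
```

View pics/c1.png

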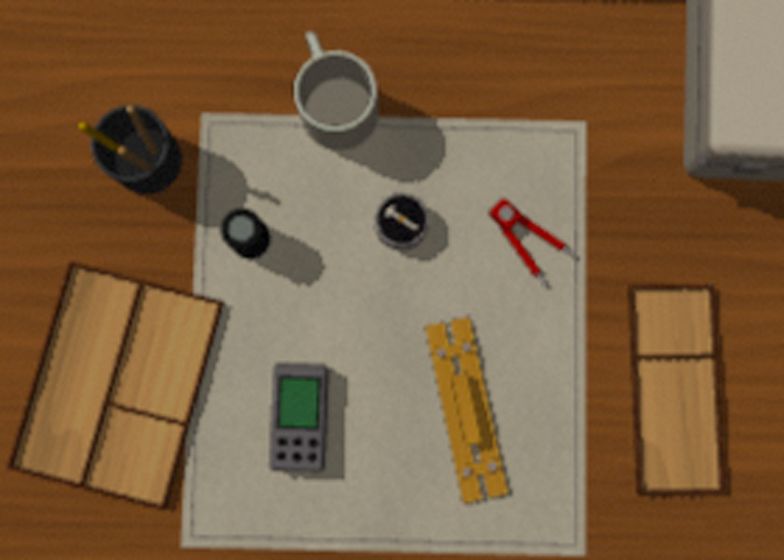

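```bash
cat > mv.py <<'E'
# chain of world waypoints (x,y,z mm, yaw deg of tool x) -> rounded tool-frame numbers, one line per call
import numpy as np
def chain(calls,start=None):
    if start is None:
        from bench import ctrl
        o=ctrl.get_obs();w,a,b,c=o["eef_rot"];p=o["eef_pos"]
        s=[*(np.array(p)*1000),np.degrees(2*np.arctan2(b,a))]
        print("t",round(o["time_s"],2),"at",np.round(s,1),"F",np.round(o["wrist_force"],1),"open",round(o["opening"],3),"grip",round(o["grasp_force"],1))
    else: s=list(start)
    s=np.array(s,float)
    for ways in calls:
        r=np.radians(s[3]);B=np.array([[np.cos(r),np.sin(r),0],[np.sin(r),-np.cos(r),0],[0,0,-1]])
        base=s.copy()
        for w in ways:
            d=np.array(w[:3])-base[:3];t=(w[3]-base[3]+180)%360-180
            n=np.round(np.r_[B@d/400,-t/180],3)
            step=np.linalg.norm(np.array(w)[:3]-s[:3])/41.7; st2=abs((w[3]-s[3]+180)%360-180)/7.16
            print(n.tolist(),"rows>=",round(max(step,st2),1),end="  ")
            s=np.r_[base[:3]+B.T@n[:3]*400,base[3]-n[3]*180]
        print()
    print("end",s.round(1).tolist())
E
python3 - <<'E'
from mv import chain
chain([[(360,-300,200,13.2)],[(491.5,-80,120,13.2),(491.5,-80,40,13.2)],[(491.5,-80,11,13.2)],[(491.5,-80,200,13.2)],
[(505.5,115,200,0)],[(519.8,310.5,200,-13.5)],[(519.8,310.5,60,-13.5),(519.8,310.5,20,-13.5)]],(223,-530,231,22.8))
E
```

```text
[0.539, -0.397, 0.078, 0.053] rows>= 6.5  
[0.446, -0.46, 0.2, 0.0] rows>= 6.4  [0.446, -0.46, 0.4, 0.0] rows>= 1.9  
[-0.0, -0.0, 0.072, 0.0] rows>= 0.7  
[-0.0, -0.0, -0.472, 0.0] rows>= 4.5  
[0.146, -0.467, -0.0, 0.074] rows>= 4.7  
[0.035, -0.488, -0.0, 0.075] rows>= 4.7  
[-0.0, -0.0, 0.35, -0.0] rows>= 3.4  [-0.0, -0.0, 0.45, -0.0] rows>= 1.0  
end [519.9, 310.4, 19.8, -13.6]
```

Call:
drive_tool:
  plan:
    - [[0.539,-0.397,0.078,0.053],[0.539,-0.397,0.078,0.053],[0.539,-0.397,0.078,0.053],[0.539,-0.397,0.078,0.053],[0.539,-0.397,0.078,0.053],[0.539,-0.397,0.078,0.053],[0.539,-0.397,0.078,0.053],[0.539,-0.397,0.078,0.053],[0.539,-0.397,0.078,0.053]]
  jaw: 0

```text
time_s: 0.9
eef_pos: [0.3607, -0.2989, 0.2]
eef_rot: [-0.0, 0.993, 0.117, -0.0]
wrist_force: [-0.6, 0.6, 0.1]
opening: 1.001
grasp_force: 0.0
```

Call:
drive_tool:
  plan:
    - [[0.446,-0.46,0.2,0],[0.446,-0.46,0.2,0],[0.446,-0.46,0.2,0],[0.446,-0.46,0.2,0],[0.446,-0.46,0.2,0],[0.446,-0.46,0.2,0],[0.446,-0.46,0.2,0],[0.446,-0.46,0.2,0],[0.446,-0.46,0.3,0],[0.446,-0.46,0.4,0],[0.446,-0.46,0.4,0],[0.446,-0.46,0.4,0]]

```text
time_s: 1.9
eef_pos: [0.4894, -0.0805, 0.0385]
eef_rot: [-0.001, 0.993, 0.115, -0.003]
wrist_force: [-0.8, -0.4, 0.8]
opening: 1.0
grasp_force: 0.0
```

```bash
python3 - <<'E'
from h import *
from mv import chain
chain([[(491.5,-80,11,13.2)]])
p,d=ctrl.camera("wrist");cv2.imwrite("pics/w1.png",p[:,:,::-1])
W=cloud("wrist",d);z=W[...,2]
m=(z>.018)&(z<.032)&(abs(W[...,0]-.49)<.1)&(abs(W[...,1]+.08)<.07);blobs(W,m,100)
E
```

```text
t 1.9 at [489.4 -80.5  38.5  13.2] F [-0.8 -0.4  0.8] open 1.0 grip 0.0
[0.006, -0.0, 0.069, 0.0] rows>= 0.7  
end [491.7, -80.0, 10.9, 13.2]
px [255. 224.] n 3102 rect [493.3 -80.1] [69.4 16.1] 13.2 med [498.7 -79.2  28.3] z95 29.4
```

View pics/w1.png

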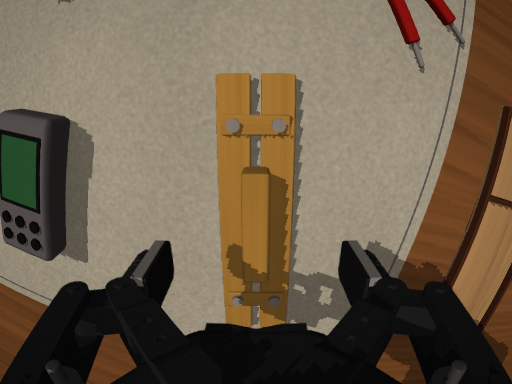

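The wrist view has the rule ridge centred between the open fingers at about (256,225). The cloud puts it at (493,-80), yaw 13.2°, so I'll grasp it there.

Call:
drive_tool:
  plan:
    - [[0.003,0,0.03,0],[0.003,0,0.05,0],[0.003,0,0.065,0],[0.003,0,0.072,0],[0.003,0,0.072,0],[0.003,0,0.072,0]]

```text
time_s: 2.45
eef_pos: [0.4931, -0.0797, 0.012]
eef_rot: [0.0, 0.993, 0.116, 0.0]
wrist_force: [-0.2, -0.3, 0.1]
opening: 1.002
grasp_force: 0.0
```

Call:
drive_tool:
  plan:
    - [[0,0,0,0],[0,0,0,0],[0,0,0,0],[0,0,0,0],[0,0,0,0],[0,0,0,0],[0,0,0,0],[0,0,0,0],[0,0,0,0],[0,0,0,0],[0,0,0,0],[0,0,0,0]]
  jaw: 1

```text
time_s: 3.45
eef_pos: [0.493, -0.0795, 0.0115]
eef_rot: [0.0, 0.993, 0.116, 0.0]
wrist_force: [-0.6, -0.4, 5.0]
opening: 0.17
grasp_force: 60.3
```

Call:
drive_tool:
  plan:
    - [[0,0,-0.02,0],[0,0,-0.05,0],[0,0,-0.1,0],[0,0,-0.1,0]]

```text
time_s: 3.78
eef_pos: [0.4944, -0.08, 0.0539]
eef_rot: [0.001, 0.993, 0.116, 0.002]
wrist_force: [1.7, -0.3, -2.5]
opening: 0.169
grasp_force: 59.4
```

```bash
python3 - <<'E'
from mv import chain
chain([[(492.7,-79.7,150,13.2),(505.5,115,180,0)],[(519.8,310.5,180,-13.5)],[(519.8,310.5,60,-13.5),(519.8,310.5,21,-13.5)]],(492.7,-79.8,51.2,13.2))
E
```

```text
[0.0, -0.0, -0.247, -0.0] rows>= 2.4  [0.142, -0.467, -0.322, 0.073] rows>= 4.7  
[0.037, -0.489, 0.0, 0.075] rows>= 4.7  
[-0.0, 0.0, 0.3, 0.0] rows>= 2.9  [-0.0, 0.0, 0.398, 0.0] rows>= 0.9  
end [519.9, 310.7, 20.8, -13.4]
```

Call:
drive_tool:
  plan:
    - [[0,0,-0.08,0],[0,0,-0.16,0],[0,0,-0.247,0],[0.02,-0.05,-0.27,0.01],[0.04,-0.13,-0.3,0.02],[0.07,-0.22,-0.322,0.035],[0.09,-0.3,-0.322,0.047],[0.115,-0.38,-0.322,0.06],[0.142,-0.467,-0.322,0.073],[0.142,-0.467,-0.322,0.073]]

```text
time_s: 4.62
eef_pos: [0.504, 0.121, 0.1791]
eef_rot: [-0.001, 1.0, 0.003, -0.0]
wrist_force: [-1.1, -0.3, -2.9]
opening: 0.169
grasp_force: 59.6
```

Call:
drive_tool:
  plan:
    - [[0.005,-0.08,0,0.012],[0.012,-0.16,0,0.025],[0.018,-0.24,0,0.037],[0.025,-0.32,0,0.05],[0.03,-0.4,0,0.062],[0.035,-0.46,0,0.07],[0.037,-0.489,0,0.075],[0.037,-0.489,0,0.075],[0.037,-0.489,0,0.075]]

```text
time_s: 5.37
eef_pos: [0.5185, 0.3111, 0.1786]
eef_rot: [0.001, 0.993, -0.115, -0.001]
wrist_force: [0.2, 0.3, -2.6]
opening: 0.17
grasp_force: 59.9
```

Call:
drive_tool:
  plan:
    - [[0,0,0.08,0],[0,0,0.16,0],[0,0,0.24,0],[0,0,0.3,0],[0,0,0.3,0],[0,0,0.3,0]]

```text
time_s: 5.87
eef_pos: [0.518, 0.3094, 0.0586]
eef_rot: [0.001, 0.993, -0.117, -0.002]
wrist_force: [0.2, 0.4, -2.5]
opening: 0.163
grasp_force: 59.8
```

```bash
python3 - <<'E'
from h import *
from mv import chain
chain([[(519.8,310.5,21,-13.5)]])
p,d=ctrl.camera("wrist");cv2.imwrite("pics/w2.png",p[:,:,::-1])
W=cloud("wrist",d);z=W[...,2];c=np.radians(-13.5);R=np.array([[np.cos(c),-np.sin(c)],[np.sin(c),np.cos(c)]])
L=(W[...,:2]*1000-[510,269.7])@R   # tray frame
m=(z>.009)&(z<.018)&(abs(L[...,0])<125)&(abs(L[...,1])<95)
for nm,ax,o,cs in(("x",0,1,(-107,-21,107)),("y",1,0,(-81,5,81))):
  for q in cs:
    k=m&(abs(L[...,ax]-q)<9)
    print(nm,q,k.sum(),np.percentile(L[...,ax][k],[5,50,95]).round(1) if k.sum()>20 else "")
E
```

```text
t 5.87 at [518.  309.4  58.6 -13.4] F [ 0.2  0.4 -2.5] open 0.163 grip 59.8
[0.004, -0.004, 0.094, 0.001] rows>= 0.9  
end [519.9, 310.6, 21.0, -13.6]
x -107 28 [-106.1 -104.2 -103.1]
x -21 1151 [-27.3 -20.7 -14.3]
x 107 1748 [100.7 103.3 105.5]
y -81 1644 [-78.1 -75.3 -74.1]
y 5 1658 [-0.2  7.5  9.6]
y 81 1585 [78.7 80.5 82.9]
```

View pics/w2.png

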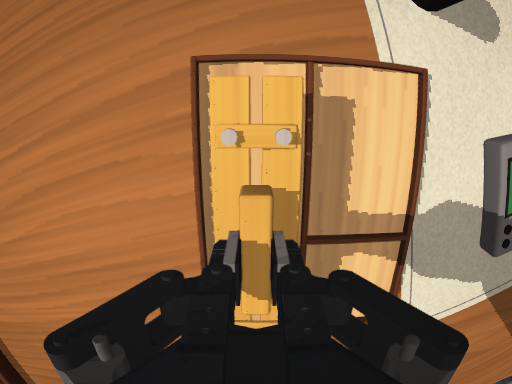

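The wrist view shows the rule over the long pocket, inside its walls (columns 197–307). I'll nudge it 2 mm in y and lower it gently.

Call:
drive_tool:
  plan:
    - [[0,-0.005,0.03,0],[0,-0.005,0.06,0],[0,-0.005,0.085,0],[0,-0.005,0.097,0],[0,-0.005,0.104,0],[0,-0.005,0.107,0],[0,-0.005,0.109,0],[0,-0.005,0.109,0]]

```text
time_s: 6.58
eef_pos: [0.5199, 0.3131, 0.0166]
eef_rot: [-0.0, 0.993, -0.116, 0.0]
wrist_force: [0.1, 0.5, -2.1]
opening: 0.169
grasp_force: 59.9
```

Call:
drive_tool:
  plan:
    - [[0,0,0.001,0],[0,0,0.002,0],[0,0,0.003,0],[0,0,0.003,0]]

```text
time_s: 6.92
eef_pos: [0.5199, 0.3131, 0.0156]
eef_rot: [-0.0, 0.993, -0.116, 0.0]
wrist_force: [0.1, -0.2, -0.9]
opening: 0.173
grasp_force: 60.0
```

Call:
drive_tool:
  plan:
    - [[0,0,0.001,0],[0,0,0.001,0],[0,0,0.001,0]]

```text
time_s: 7.17
eef_pos: [0.52, 0.3131, 0.0156]
eef_rot: [-0.0, 0.993, -0.116, 0.0]
wrist_force: [-2.9, -2.1, 5.3]
opening: 0.174
grasp_force: 60.7
```

Call:
drive_tool:
  plan:
    - [[0,0,0,0],[0,0,0,0],[0,0,0,0],[0,0,0,0],[0,0,0,0],[0,0,0,0]]
  jaw: 0.6

```text
time_s: 7.67
eef_pos: [0.5197, 0.313, 0.0148]
eef_rot: [0.0, 0.993, -0.116, -0.0]
wrist_force: [-0.4, 0.1, 0.2]
opening: 0.4
grasp_force: 0.0
```

```bash
python3 - <<'E'
from mv import chain
s=(520.3,312.3,14.8,-13.5)
# up; then towards the divider head
chain([[(520.3,312.3,150,-13.5),(600,140,160,5)],[(687,-116.7,160,47)],[(687,-116.7,50,47)]],s)
E
```

```text
[0.0, 0.0, -0.338, -0.0] rows>= 3.2  [0.294, 0.372, -0.363, -0.103] rows>= 4.6  
[0.16, 0.659, 0.0, -0.233] rows>= 6.5  
[0.0, 0.0, 0.275, -0.0] rows>= 2.6  
end [686.8, -116.8, 50.0, 47.0]
```

Call:
drive_tool:
  plan:
    - [[0,0,-0.05,0],[0,0,-0.15,0],[0,0,-0.25,0],[0,0,-0.338,0],[0.294,0.372,-0.363,-0.103],[0.294,0.372,-0.363,-0.103],[0.294,0.372,-0.363,-0.103],[0.294,0.372,-0.363,-0.103],[0.294,0.372,-0.363,-0.103],[0.294,0.372,-0.363,-0.103],[0.294,0.372,-0.363,-0.103]]

```text
time_s: 8.58
eef_pos: [0.6004, 0.1395, 0.1601]
eef_rot: [-0.0, 0.999, 0.044, 0.0]
wrist_force: [-0.6, 0.6, 0.4]
opening: 0.401
grasp_force: 0.0
```

Call:
drive_tool:
  plan:
    - [[0.16,0.659,0,-0.233],[0.16,0.659,0,-0.233],[0.16,0.659,0,-0.233],[0.16,0.659,0,-0.233],[0.16,0.659,0,-0.233],[0.16,0.659,0,-0.233],[0.16,0.659,0,-0.233],[0.16,0.659,0,-0.233],[0.16,0.659,0,-0.233],[0.16,0.659,0,-0.233],[0.16,0.659,0,-0.233]]
  jaw: 0.3

```text
time_s: 9.5
eef_pos: [0.6871, -0.1131, 0.1598]
eef_rot: [-0.001, 0.916, 0.401, -0.0]
wrist_force: [0.4, 0.4, -0.2]
opening: 0.702
grasp_force: 0.0
```

Call:
drive_tool:
  plan:
    - [[0,0,0.1,0],[0,0,0.2,0],[0,0,0.25,0],[0,0,0.275,0],[0,0,0.275,0],[0,0,0.275,0]]

```text
time_s: 10.0
eef_pos: [0.688, -0.1146, 0.0509]
eef_rot: [0.0, 0.916, 0.401, 0.0]
wrist_force: [0.7, -1.0, 1.6]
opening: 0.7
grasp_force: 0.0
```

```bash
python3 - <<'E'
from h import *
from mv import chain
chain([[(687,-116.7,6,47)]])
p,d=ctrl.camera("wrist");cv2.imwrite("pics/w3.png",p[:,:,::-1])
W=cloud("wrist",d);z=W[...,2]
H,S,V=cv2.split(cv2.cvtColor(p,cv2.COLOR_RGB2HSV));red=((H<6)|(H>174))&(S>150)
blobs(W,red&(z>.003),100);blobs(W,red&(z>.018),100)
p,d=ctrl.camera("top");W=cloud("top",d);z=W[...,2];cv2.imwrite("pics/t1.png",p[:,:,::-1])
c=np.radians(-13.5);R=np.array([[np.cos(c),-np.sin(c)],[np.sin(c),np.cos(c)]])
L=(W[...,:2]*1000-[510,269.7])@R
print("rule in tray frame");Q=np.dstack([L/1000,z]);blobs(Q,(z>.020)&(abs(L[...,0])<100)&(abs(L[...,1]-42)<36),20)
E
```

```text
t 10.0 at [ 688.  -114.6   50.9   47.2] F [ 0.7 -1.   1.6] open 0.7 grip 0.0
[-0.006, 0.002, 0.112, 0.001] rows>= 1.1  
end [686.9, -116.9, 6.1, 47.0]
px [257. 244.] n 2525 rect [ 692.8 -114.7] [140.2  44.2] 44.9 med [ 678.6 -126.9   11.1] z95 24.0
px [257. 222.] n 1001 rect [709.6 -94.6] [88.1 22.2] 46.1 med [ 690.9 -113.6   23. ] z95 24.2
rule in tray frame
px [134. 242.] n 166 rect [-0.5 44.7] [17.2 69.6] 89.6 med [-1.2 43.5 29.4] z95 34.6
```

View pics/w3.png

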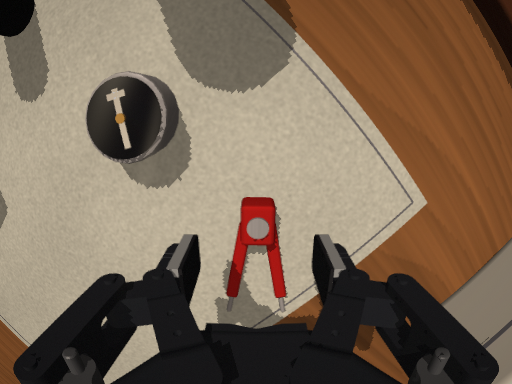

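The wrist view shows the divider head centred between the fingers at about (257,222), with the legs pointing at the palm. Grasping it.

Call:
drive_tool:
  plan:
    - [[0.004,0,0.05,0],[0.004,0,0.08,0],[0.004,0,0.1,0],[0.004,0,0.11,0],[0.004,0,0.11,0],[0.004,0,0.11,0]]

```text
time_s: 10.6
eef_pos: [0.6887, -0.1145, 0.0063]
eef_rot: [0.0, 0.917, 0.4, 0.0]
wrist_force: [0.4, 0.5, 0.7]
opening: 0.698
grasp_force: 0.0
```

Call:
drive_tool:
  plan:
    - [[0,0,0,0],[0,0,0,0],[0,0,0,0],[0,0,0,0],[0,0,0,0],[0,0,0,0],[0,0,0,0],[0,0,0,0],[0,0,0,0],[0,0,0,0],[0,0,0,0],[0,0,0,0]]
  jaw: 1

```text
time_s: 11.6
eef_pos: [0.6893, -0.1147, 0.0071]
eef_rot: [0.001, 0.917, 0.4, 0.001]
wrist_force: [-0.0, 0.2, 5.8]
opening: 0.245
grasp_force: 60.4
```

Call:
drive_tool:
  plan:
    - [[0,0,-0.05,0],[0,0,-0.1,0],[0,0,-0.2,0],[0,0,-0.3,0],[0,0,-0.36,0],[0,0,-0.36,0]]

```text
time_s: 12.1
eef_pos: [0.6923, -0.1156, 0.1579]
eef_rot: [0.004, 0.916, 0.4, 0.004]
wrist_force: [0.9, 0.6, 0.9]
opening: 0.241
grasp_force: 59.7
```

```bash
python3 - <<'E'
from h import *
from mv import chain
chain([[(626,85,150,0)],[(575.7,217.8,150,-13.5)],[(575.7,217.8,50,-13.5)]])
p,d=ctrl.camera("wrist");cv2.imwrite("pics/w4.png",p[:,:,::-1])
W=cloud("wrist",d)
o=ctrl.get_obs()
H,S,V=cv2.split(cv2.cvtColor(p,cv2.COLOR_RGB2HSV));red=((H<6)|(H>174))&(S>150)
blobs(W,red,100)
E
```

```text
t 12.1 at [ 692.3 -115.6  157.9   47.2] F [0.9 0.6 0.9] open 0.241 grip 59.7
[0.255, -0.463, 0.02, 0.262] rows>= 6.6  
[-0.125, -0.332, -0.0, 0.075] rows>= 3.4  
[-0.0, 0.001, 0.25, -0.0] rows>= 2.4  
end [575.8, 217.6, 49.9, -13.5]
px [256. 266.] n 2710 rect [ 661.5 -145.3] [230.2  35.4] 47.8 med [ 689.7 -115.3  167.8] z95 170.2
```

View pics/w4.png

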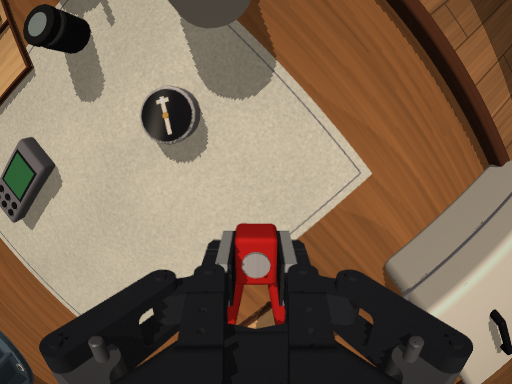

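The divider is held squarely by its head at about (256,265), with the legs running back under the palm.

```bash
python3 - <<'E'
from mv import chain
chain([[(626,85,150,0)],[(575.7,217.8,150,-13.5)],[(575.7,217.8,50,-13.5)]],(688,-115.7,150,47))
E
```

```text
[0.261, -0.456, 0.0, 0.261] rows>= 6.6  
[-0.125, -0.332, 0.0, 0.075] rows>= 3.4  
[-0.0, 0.0, 0.25, 0.0] rows>= 2.4  
end [575.8, 217.8, 50.0, -13.5]
```

Call:
drive_tool:
  plan:
    - [[0.03,-0.05,0,0.04],[0.07,-0.12,0,0.08],[0.11,-0.2,0,0.12],[0.16,-0.28,0,0.16],[0.21,-0.36,0,0.2],[0.24,-0.42,0,0.24],[0.261,-0.456,0,0.261],[0.261,-0.456,0,0.261],[0.261,-0.456,0,0.261],[0.261,-0.456,0,0.261]]

```text
time_s: 12.98
eef_pos: [0.6254, 0.0855, 0.1487]
eef_rot: [0.0, 1.0, 0.002, -0.001]
wrist_force: [-0.3, -0.8, -1.2]
opening: 0.239
grasp_force: 59.7
```

Call:
drive_tool:
  plan:
    - [[-0.03,-0.08,0,0.02],[-0.06,-0.16,0,0.04],[-0.09,-0.24,0,0.06],[-0.115,-0.3,0,0.07],[-0.125,-0.332,0,0.075],[-0.125,-0.332,0,0.075],[-0.125,-0.332,0,0.075],[-0.125,-0.332,0,0.075]]

```text
time_s: 13.65
eef_pos: [0.5761, 0.2173, 0.1498]
eef_rot: [0.0, 0.993, -0.116, -0.0]
wrist_force: [-0.8, -0.4, -0.5]
opening: 0.24
grasp_force: 59.7
```

Call:
drive_tool:
  plan:
    - [[0,0,0.08,0],[0,0,0.16,0],[0,0,0.22,0],[0,0,0.25,0],[0,0,0.285,0],[0,0,0.31,0],[0,0,0.325,0],[0,0,0.335,0],[0,0,0.342,0],[0,0,0.345,0],[0,0,0.345,0],[0,0,0.345,0]]

```text
time_s: 14.65
eef_pos: [0.5759, 0.219, 0.0128]
eef_rot: [-0.0, 0.993, -0.116, 0.001]
wrist_force: [0.4, -0.8, -1.6]
opening: 0.237
grasp_force: 59.7
```

Call:
drive_tool:
  plan:
    - [[0,0,0.001,0],[0,0,0.002,0],[0,0,0.003,0],[0,0,0.004,0],[0,0,0.004,0],[0,0,0.004,0]]

```text
time_s: 15.15
eef_pos: [0.5756, 0.2189, 0.011]
eef_rot: [-0.0, 0.993, -0.116, 0.0]
wrist_force: [-2.5, -0.3, 5.4]
opening: 0.243
grasp_force: 60.4
```

Call:
drive_tool:
  plan:
    - [[0,0,0.001,0],[0,0,0.001,0],[0,0,0.001,0]]

```text
time_s: 15.4
eef_pos: [0.5756, 0.2189, 0.011]
eef_rot: [-0.0, 0.993, -0.116, 0.0]
wrist_force: [-3.6, -1.0, 8.3]
opening: 0.243
grasp_force: 60.9
```

Call:
drive_tool:
  plan:
    - [[0,0,0,0],[0,0,0,0],[0,0,0,0],[0,0,0,0],[0,0,0,0],[0,0,0,0]]
  jaw: 0.55

```text
time_s: 15.9
eef_pos: [0.5754, 0.2188, 0.0099]
eef_rot: [0.0, 0.993, -0.116, -0.0]
wrist_force: [0.4, 0.1, -0.3]
opening: 0.448
grasp_force: 0.0
```

```bash
python3 - <<'E'
from mv import chain
chain([[(575.8,217.8,150,-13.5),(678,-11,150,-13.5)],[(678,-11,60,-13.5)]],(575.8,217.8,10,-13.5))
E
```

```text
[0.0, 0.0, -0.35, -0.0] rows>= 3.4  [0.382, 0.497, -0.35, -0.0] rows>= 6.0  
[-0.0, -0.0, 0.225, -0.0] rows>= 2.2  
end [678.0, -11.2, 60.0, -13.5]
```

Call:
drive_tool:
  plan:
    - [[0,0,-0.05,0],[0,0,-0.15,0],[0,0,-0.25,0],[0,0,-0.35,0],[0.382,0.497,-0.35,0],[0.382,0.497,-0.35,0],[0.382,0.497,-0.35,0],[0.382,0.497,-0.35,0],[0.382,0.497,-0.35,0],[0.382,0.497,-0.35,0],[0.382,0.497,-0.35,0],[0.382,0.497,-0.35,0]]

```text
time_s: 16.9
eef_pos: [0.6788, -0.0127, 0.1497]
eef_rot: [-0.0, 0.993, -0.118, -0.0]
wrist_force: [0.4, 0.7, 0.3]
opening: 0.45
grasp_force: 0.0
```

Call:
drive_tool:
  plan:
    - [[0,0,0.08,0],[0,0,0.16,0],[0,0,0.225,0],[0,0,0.225,0],[0,0,0.225,0],[0,0,0.225,0]]
  jaw: 0

```text
time_s: 17.4
eef_pos: [0.6792, -0.009, 0.0618]
eef_rot: [-0.0, 0.993, -0.115, 0.001]
wrist_force: [0.4, 0.2, 0.2]
opening: 0.998
grasp_force: 0.0
```

```bash
python3 - <<'E'
from h import *
from mv import chain
chain([[(678,-11,4,-13.5)]])
p,d=ctrl.camera("wrist");cv2.imwrite("pics/w5.png",p[:,:,::-1])
W=cloud("wrist",d);z=W[...,2]
m=(z>.02)&(z<.045)&(np.hypot(W[...,0]-.678,W[...,1]+.011)<.045);blobs(W,m,100)
p,d=ctrl.camera("top");W=cloud("top",d);z=W[...,2];cv2.imwrite("pics/t2.png",p[:,:,::-1])
c=np.radians(-13.5);R=np.array([[np.cos(c),-np.sin(c)],[np.sin(c),np.cos(c)]])
L=(W[...,:2]*1000-[510,269.7])@R
H,S,V=cv2.split(cv2.cvtColor(p,cv2.COLOR_RGB2HSV));red=((H<6)|(H>174))&(S>150)&(V>90)
print("divider in tray");Q=np.dstack([L/1000,z]);blobs(Q,red&(abs(L[...,0])<110)&(abs(L[...,1])<85),15);blobs(Q,red&(z>.021)&(abs(L[...,0])<110)&(abs(L[...,1])<85),15)
E
```

```text
t 17.4 at [679.2  -9.   61.8 -13.3] F [0.4 0.2 0.2] open 0.998 grip 0.0
[-0.002, 0.006, 0.145, 0.001] rows>= 1.4  
end [677.8, -11.1, 3.8, -13.4]
px [259. 219.] n 5541 rect [678.5 -11.7] [55.7 54.6] 16.8 med [682.1 -12.   32.9] z95 34.2
divider in tray
px [168. 234.] n 138 rect [ 48.  -35.1] [42.4 76.5] 88.7 med [ 44.5 -38.2  13.5] z95 27.6
px [170. 224.] n 32 rect [ 73.9 -35.9] [17.5 24.7] 88.5 med [ 68.7 -38.2  25.5] z95 29.8
```

View pics/w5.png

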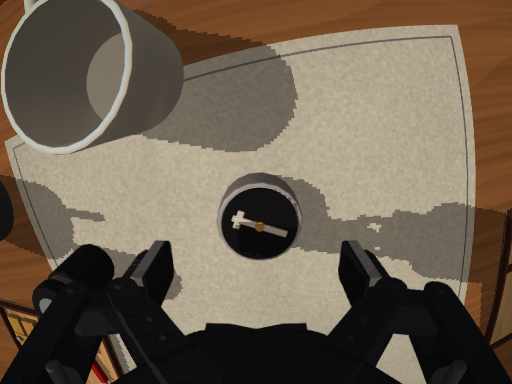

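The compass is centred between the fingers at about (259,219). The mug stands well clear. The divider measures centred in its pocket.

Call:
drive_tool:
  plan:
    - [[0,0,0.06,0],[0,0,0.1,0],[0,0,0.13,0],[0,0,0.14,0],[0,0,0.14,0],[0,0,0.14,0]]

```text
time_s: 18.0
eef_pos: [0.6784, -0.0099, 0.0042]
eef_rot: [-0.0, 0.993, -0.116, -0.0]
wrist_force: [0.2, -0.0, -0.3]
opening: 1.0
grasp_force: 0.0
```

Call:
drive_tool:
  plan:
    - [[0,0,0,0],[0,0,0,0],[0,0,0,0],[0,0,0,0],[0,0,0,0],[0,0,0,0],[0,0,0,0],[0,0,0,0],[0,0,0,0],[0,0,0,0]]
  jaw: 1

```text
time_s: 18.83
eef_pos: [0.6794, -0.0101, 0.0056]
eef_rot: [0.0, 0.993, -0.116, 0.001]
wrist_force: [-1.1, 0.7, 5.4]
opening: 0.631
grasp_force: 64.4
```

Call:
drive_tool:
  plan:
    - [[0,0,-0.03,0],[0,0,-0.08,0],[0,0,-0.16,0],[0,0,-0.24,0],[0,0,-0.32,0],[0,0,-0.365,0],[0,0,-0.365,0],[0,0,-0.365,0]]

```text
time_s: 19.5
eef_pos: [0.6786, -0.0099, 0.1511]
eef_rot: [0.0, 0.993, -0.116, 0.001]
wrist_force: [0.1, 0.2, -2.9]
opening: 0.635
grasp_force: 63.7
```

```bash
python3 - <<'E'
from h import *
from mv import chain
t=(440.5,250.0)
chain([[(560,120,150,-13.5)],[(*t,150,-13.5)],[(*t,20,-13.5),(*t,10,-13.5)]],(678,-11.2,150,-13.5))
p,d=ctrl.camera("wrist");cv2.imwrite("pics/w6.png",p[:,:,::-1]);o=ctrl.get_obs()
print(o["eef_pos"],o["wrist_force"])
E
```

```text
[-0.363, -0.25, 0.0, -0.0] rows>= 4.2  
[-0.367, -0.246, 0.0, -0.0] rows>= 4.2  
[0.0, -0.0, 0.325, -0.0] rows>= 3.1  [0.0, -0.0, 0.35, -0.0] rows>= 0.2  
end [440.4, 249.9, 10.0, -13.5]
[ 0.67734755 -0.00965933  0.14891376] [-0.77882498  0.9202715  -2.83416494]
```

View pics/w6.png

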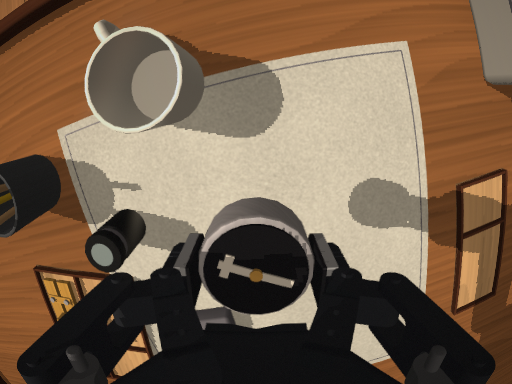

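The compass is held level between the pads at (256,265). Carrying it to the square pocket.

Call:
drive_tool:
  plan:
    - [[-0.05,-0.035,0,0],[-0.12,-0.083,0,0],[-0.2,-0.138,0,0],[-0.28,-0.193,0,0],[-0.33,-0.227,0,0],[-0.363,-0.25,0,0],[-0.363,-0.25,0,0],[-0.363,-0.25,0,0]]

```text
time_s: 20.22
eef_pos: [0.5593, 0.1211, 0.1488]
eef_rot: [0.0, 0.993, -0.115, -0.001]
wrist_force: [0.4, -0.8, -1.8]
opening: 0.639
grasp_force: 63.8
```

Call:
drive_tool:
  plan:
    - [[-0.05,-0.034,0,0],[-0.12,-0.08,0,0],[-0.2,-0.134,0,0],[-0.28,-0.188,0,0],[-0.33,-0.221,0,0],[-0.367,-0.246,0,0],[-0.367,-0.246,0,0],[-0.367,-0.246,0,0]]

```text
time_s: 20.88
eef_pos: [0.4406, 0.2503, 0.1499]
eef_rot: [0.0, 0.993, -0.116, 0.0]
wrist_force: [0.6, 0.7, -1.8]
opening: 0.638
grasp_force: 63.8
```

Call:
drive_tool:
  plan:
    - [[0,0,0.06,0],[0,0,0.13,0],[0,0,0.2,0],[0,0,0.26,0],[0,0,0.3,0],[0,0,0.325,0],[0,0,0.335,0],[0,0,0.342,0],[0,0,0.347,0],[0,0,0.35,0],[0,0,0.35,0],[0,0,0.35,0]]

```text
time_s: 21.88
eef_pos: [0.4406, 0.2508, 0.0109]
eef_rot: [-0.0, 0.993, -0.116, 0.001]
wrist_force: [0.3, 0.8, -3.1]
opening: 0.631
grasp_force: 63.8
```

Call:
drive_tool:
  plan:
    - [[0,0,0.001,0],[0,0,0.002,0],[0,0,0.003,0],[0,0,0.003,0]]

```text
time_s: 22.22
eef_pos: [0.4402, 0.2507, 0.0095]
eef_rot: [-0.0, 0.993, -0.116, 0.0]
wrist_force: [-2.5, -0.4, 4.9]
opening: 0.635
grasp_force: 64.4
```

Call:
drive_tool:
  plan:
    - [[0,0,0,0],[0,0,0,0],[0,0,0,0],[0,0,0,0],[0,0,0,0]]
  jaw: 0.2

```text
time_s: 22.63
eef_pos: [0.44, 0.2505, 0.0089]
eef_rot: [-0.0, 0.993, -0.116, 0.0]
wrist_force: [0.0, -0.3, -0.6]
opening: 0.801
grasp_force: 0.0
```

```bash
python3 - <<'E'
from mv import chain
chain([[(440.4,250,130,-13.5),(480,85.5,130,-0.5)],[(480,85.5,60,-0.5)]],(440.4,249.9,8.8,-13.5))
E
```

```text
[-0.0, -0.0, -0.303, -0.0] rows>= 2.9  [0.192, 0.377, -0.303, -0.072] rows>= 4.1  
[0.0, -0.0, 0.175, -0.0] rows>= 1.7  
end [479.9, 85.3, 60.0, -0.5]
```

Call:
drive_tool:
  plan:
    - [[0,0,-0.05,0],[0,0,-0.15,0],[0,0,-0.25,0],[0,0,-0.303,0],[0.192,0.377,-0.303,-0.072],[0.192,0.377,-0.303,-0.072],[0.192,0.377,-0.303,-0.072],[0.192,0.377,-0.303,-0.072],[0.192,0.377,-0.303,-0.072],[0.192,0.377,-0.303,-0.072],[0.192,0.377,-0.303,-0.072]]

```text
time_s: 23.55
eef_pos: [0.4798, 0.0858, 0.13]
eef_rot: [-0.0, 1.0, -0.004, -0.0]
wrist_force: [-0.7, 0.2, 0.6]
opening: 0.8
grasp_force: 0.0
```

Call:
drive_tool:
  plan:
    - [[0,0,0.08,0],[0,0,0.15,0],[0,0,0.175,0],[0,0,0.175,0],[0,0,0.175,0],[0,0,0.175,0]]
  jaw: 0

```text
time_s: 24.05
eef_pos: [0.4809, 0.0867, 0.0614]
eef_rot: [0.0, 1.0, -0.003, 0.001]
wrist_force: [-1.4, 0.6, 0.6]
opening: 1.0
grasp_force: 0.0
```

```bash
python3 - <<'E'
from h import *
from mv import chain
chain([])
p,d=ctrl.camera("wrist");cv2.imwrite("pics/w7.png",p[:,:,::-1])
W=cloud("wrist",d);z=W[...,2]
m=(z>.018)&(z<.040)&(abs(W[...,0]-.48)<.08)&(abs(W[...,1]-.0855)<.036);blobs(W,m,100)
p,d=ctrl.camera("top");W=cloud("top",d);z=W[...,2];cv2.imwrite("pics/t3.png",p[:,:,::-1])
c=np.radians(-13.5);R=np.array([[np.cos(c),-np.sin(c)],[np.sin(c),np.cos(c)]])
L=(W[...,:2]*1000-[510,269.7])@R
print("compass in tray");Q=np.dstack([L/1000,z]);blobs(Q,(z>.02)&(abs(L[...,0]+63)<45)&(abs(L[...,1]+37)<38),15)
E
```

```text
t 24.05 at [ 4.809e+02  8.670e+01  6.140e+01 -3.000e-01] F [-1.4  0.6  0.6] open 1.0 grip 0.0
end [480.9, 86.7, 61.4, -0.3]
px [257. 212.] n 11868 rect [479.9  85.9] [ 54.6 103.9] 89.3 med [488.5  85.9  28.8] z95 30.4
compass in tray
px [153. 271.] n 256 rect [-62.2 -27.3] [54.7 40.9] 0.4 med [-62.3 -30.1  36. ] z95 39.9
```

View pics/w7.png

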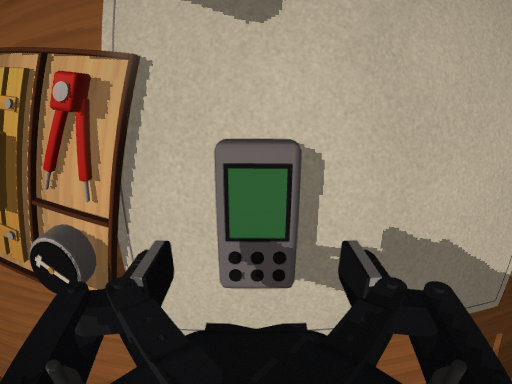

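The gps is centred between the fingers at about (257,212). On the left the divider and compass sit within their pockets.

Call:
drive_tool:
  plan:
    - [[0,0,0.06,0],[0,0,0.1,0],[0,0,0.13,0],[0,0,0.14,0],[0,0,0.14,0],[0,0,0.14,0]]

```text
time_s: 24.65
eef_pos: [0.4807, 0.0861, 0.005]
eef_rot: [0.0, 1.0, -0.003, 0.001]
wrist_force: [0.3, 0.7, 0.3]
opening: 0.999
grasp_force: 0.0
```

Call:
drive_tool:
  plan:
    - [[0,0,0,0],[0,0,0,0],[0,0,0,0],[0,0,0,0],[0,0,0,0],[0,0,0,0],[0,0,0,0],[0,0,0,0],[0,0,0,0],[0,0,0,0]]
  jaw: 1

```text
time_s: 25.48
eef_pos: [0.4808, 0.0861, 0.0052]
eef_rot: [0.0, 1.0, -0.003, 0.001]
wrist_force: [-1.6, -0.7, 5.8]
opening: 0.619
grasp_force: 63.6
```

Call:
drive_tool:
  plan:
    - [[0,0,-0.03,0],[0,0,-0.08,0],[0,0,-0.16,0],[0,0,-0.24,0],[0,0,-0.32,0],[0,0,-0.365,0],[0,0,-0.365,0],[0,0,-0.365,0]]

```text
time_s: 26.15
eef_pos: [0.4806, 0.0861, 0.1512]
eef_rot: [0.0, 1.0, -0.003, 0.001]
wrist_force: [-0.5, 0.1, -1.5]
opening: 0.62
grasp_force: 63.5
```

```bash
python3 - <<'E'
from mv import chain
t=(481,-293.3)
chain([[(480,-100,150,0)],[(*t,150,2.2)],[(*t,60,2.2)]],(479.9,85.3,150,-.5))
E
```

```text
[0.004, 0.463, 0.0, -0.003] rows>= 4.4  
[0.002, 0.483, 0.0, -0.012] rows>= 4.6  
[0.0, 0.001, 0.225, -0.0] rows>= 2.2  
end [480.8, -293.5, 60.0, 2.2]
```

Call:
drive_tool:
  plan:
    - [[0,0.05,0,0],[0,0.12,0,0],[0.001,0.2,0,-0.001],[0.002,0.28,0,-0.001],[0.003,0.36,0,-0.002],[0.004,0.43,0,-0.003],[0.004,0.463,0,-0.003],[0.004,0.463,0,-0.003],[0.004,0.463,0,-0.003]]

```text
time_s: 26.9
eef_pos: [0.479, -0.0991, 0.1483]
eef_rot: [-0.001, 1.0, 0.0, -0.002]
wrist_force: [-1.4, 0.6, -1.2]
opening: 0.617
grasp_force: 63.5
```

Call:
drive_tool:
  plan:
    - [[0,0.05,0,-0.001],[0,0.12,0,-0.003],[0,0.2,0,-0.005],[0.001,0.28,0,-0.007],[0.002,0.36,0,-0.009],[0.002,0.44,0,-0.011],[0.002,0.483,0,-0.012],[0.002,0.483,0,-0.012],[0.002,0.483,0,-0.012]]

```text
time_s: 27.65
eef_pos: [0.4814, -0.2912, 0.1488]
eef_rot: [-0.001, 1.0, 0.02, -0.001]
wrist_force: [0.4, 1.6, -1.6]
opening: 0.621
grasp_force: 63.6
```

Call:
drive_tool:
  plan:
    - [[0,0,0.05,0],[0,0,0.12,0],[0,0,0.18,0],[0,0,0.225,0],[0,0,0.225,0],[0,0,0.225,0],[0,0,0.225,0]]

```text
time_s: 28.23
eef_pos: [0.4824, -0.2916, 0.061]
eef_rot: [0.0, 1.0, 0.021, 0.0]
wrist_force: [-0.6, 0.7, -0.9]
opening: 0.617
grasp_force: 63.5
```

```bash
python3 - <<'E'
from h import *
from mv import chain
chain([])
p,d=ctrl.camera("wrist");cv2.imwrite("pics/w8.png",p[:,:,::-1])
W=cloud("wrist",d);z=W[...,2];c=np.radians(2.2);R=np.array([[np.cos(c),-np.sin(c)],[np.sin(c),np.cos(c)]])
L=(W[...,:2]*1000-[516,-292])@R
m=(z>.009)&(z<.018)&(abs(L[...,0])<112)&(abs(L[...,1])<52)
for nm,ax,cs in(("x",0,(-102,32,102)),("y",1,(-41,41))):
  for q in cs:
    k=m&(abs(L[...,ax]-q)<9)
    print(nm,q,k.sum(),np.percentile(L[...,ax][k],[5,50,95]).round(1) if k.sum()>20 else "")
E
```

```text
t 28.23 at [ 482.4 -291.6   61.     2.4] F [-0.6  0.7 -0.9] open 0.617 grip 63.5
end [482.4, -291.6, 61.0, 2.4]
x -102 25 [-102.7  -98.8  -94.3]
x 32 1078 [25.7 32.3 38.3]
x 102 998 [ 95.7 101.1 103.6]
y -41 1248 [-41.3 -39.3 -35.3]
y 41 1351 [35.5 41.9 44. ]
```

View pics/w8.png

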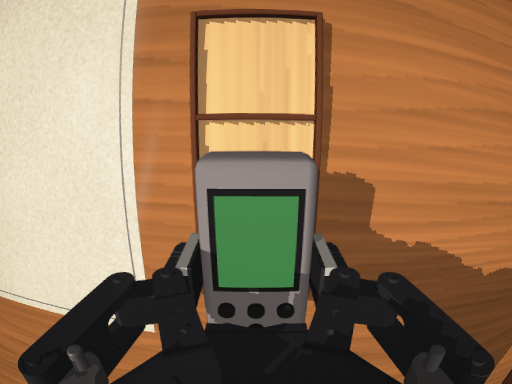

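The gps is over the long pocket, aligned with the tray walls (columns 197 and 318). No correction is needed, so I'll lower it.

Call:
drive_tool:
  plan:
    - [[-0.002,0,0.04,0],[-0.002,0,0.08,0],[-0.002,0,0.1,0],[-0.002,0,0.115,0],[-0.002,0,0.121,0],[-0.002,0,0.125,0],[-0.002,0,0.125,0],[-0.002,0,0.125,0]]

```text
time_s: 28.95
eef_pos: [0.4813, -0.2927, 0.0108]
eef_rot: [0.0, 1.0, 0.02, 0.0]
wrist_force: [0.6, -0.4, -1.1]
opening: 0.62
grasp_force: 63.7
```

Call:
drive_tool:
  plan:
    - [[0,0,0.001,0],[0,0,0.002,0],[0,0,0.003,0],[0,0,0.004,0],[0,0,0.004,0],[0,0,0.004,0]]

```text
time_s: 29.45
eef_pos: [0.481, -0.2926, 0.0093]
eef_rot: [0.0, 1.0, 0.02, 0.0]
wrist_force: [-2.0, 0.5, 5.8]
opening: 0.619
grasp_force: 64.5
```

Call:
drive_tool:
  plan:
    - [[0,0,0,0],[0,0,0,0],[0,0,0,0],[0,0,0,0],[0,0,0,0]]
  jaw: 0.2

```text
time_s: 29.87
eef_pos: [0.4808, -0.2923, 0.0084]
eef_rot: [-0.0, 1.0, 0.02, -0.0]
wrist_force: [0.0, -0.1, 0.5]
opening: 0.801
grasp_force: 0.0
```

```bash
python3 - <<'E'
from mv import chain
chain([[(480,-293.5,150,2.2),(580,-60,150,1)],[(658,142,150,1)],[(658,142,110,1)]],(480,-293.5,8.4,2.2))
E
```

```text
[0.0, 0.0, -0.354, -0.0] rows>= 3.4  [0.272, -0.574, -0.354, 0.007] rows>= 6.1  
[0.203, -0.501, 0.0, -0.0] rows>= 5.2  
[0.0, -0.0, 0.1, -0.0] rows>= 1.0  
end [657.8, 141.8, 110.0, 0.9]
```

Call:
drive_tool:
  plan:
    - [[0,0,-0.05,0],[0,0,-0.15,0],[0,0,-0.25,0],[0,0,-0.354,0],[0.272,-0.574,-0.354,0.007],[0.272,-0.574,-0.354,0.007],[0.272,-0.574,-0.354,0.007],[0.272,-0.574,-0.354,0.007],[0.272,-0.574,-0.354,0.007],[0.272,-0.574,-0.354,0.007],[0.272,-0.574,-0.354,0.007],[0.272,-0.574,-0.354,0.007]]

```text
time_s: 30.87
eef_pos: [0.5807, -0.0559, 0.1499]
eef_rot: [-0.0, 1.0, 0.012, -0.0]
wrist_force: [0.2, -0.1, 0.2]
opening: 0.801
grasp_force: 0.0
```

Call:
drive_tool:
  plan:
    - [[0.203,-0.501,0,0],[0.203,-0.501,0,0],[0.203,-0.501,0,0],[0.203,-0.501,0,0],[0.203,-0.501,0,0],[0.203,-0.501,0,0],[0.203,-0.501,0.1,0],[0.203,-0.501,0.1,0],[0.203,-0.501,0.1,0],[0.203,-0.501,0.1,0]]
  jaw: 0

```text
time_s: 31.7
eef_pos: [0.6579, 0.1417, 0.1107]
eef_rot: [0.0, 1.0, 0.008, -0.0]
wrist_force: [0.6, 0.3, 0.6]
opening: 1.002
grasp_force: 0.0
```

```bash
python3 - <<'E'
from h import *
from mv import chain
chain([])
p,d=ctrl.camera("wrist");cv2.imwrite("pics/w9.png",p[:,:,::-1])
W=cloud("wrist",d);z=W[...,2]
m=(z>.060)&(z<.085)&(np.hypot(W[...,0]-.658,W[...,1]-.142)<.05);blobs(W,m,100)
p,d=ctrl.camera("top");W=cloud("top",d);z=W[...,2];cv2.imwrite("pics/t4.png",p[:,:,::-1])
c=np.radians(2.2);R=np.array([[np.cos(c),-np.sin(c)],[np.sin(c),np.cos(c)]])
L=(W[...,:2]*1000-[516,-292])@R
print("gps in tray");Q=np.dstack([L/1000,z]);blobs(Q,(z>.02)&(abs(L[...,0])<100)&(abs(L[...,1])<45),15)
E
```

```text
t 31.7 at [657.9 141.7 110.7   1. ] F [0.6 0.3 0.6] open 1.002 grip 0.0
end [657.9, 141.7, 110.7, 1.0]
px [253. 214.] n 2994 rect [659.5 144. ] [41.2 40.5] 86.8 med [661.6 143.9  73.2] z95 74.4
gps in tray
px [353. 261.] n 775 rect [-34.3   1.6] [ 54.8 103.7] 89.7 med [-34.6   3.   32.6] z95 37.1
```

View pics/w9.png

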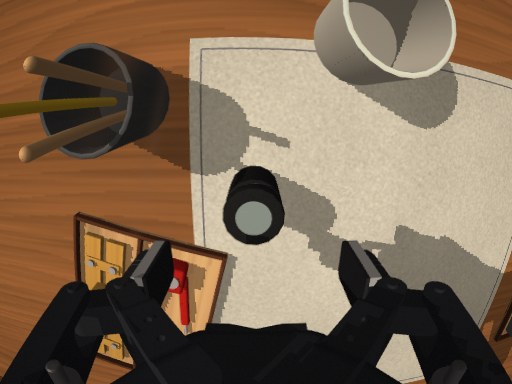

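The monocular is between the fingers at about (253,214), with the pot and mug clear. The gps measures centred in its pocket.

Call:
drive_tool:
  plan:
    - [[0.003,-0.004,0.05,0],[0.003,-0.004,0.1,0],[0.003,-0.004,0.15,0],[0.003,-0.004,0.19,0],[0.003,-0.004,0.22,0],[0.003,-0.004,0.237,0],[0.003,-0.004,0.237,0],[0.003,-0.004,0.237,0]]

```text
time_s: 32.47
eef_pos: [0.6595, 0.1448, 0.0162]
eef_rot: [-0.0, 1.0, 0.009, 0.001]
wrist_force: [0.7, 0.5, -0.1]
opening: 1.0
grasp_force: 0.0
```

Call:
drive_tool:
  plan:
    - [[0,0,0,0],[0,0,0,0],[0,0,0,0],[0,0,0,0],[0,0,0,0],[0,0,0,0],[0,0,0,0],[0,0,0,0],[0,0,0,0],[0,0,0,0]]
  jaw: 1

```text
time_s: 33.3
eef_pos: [0.6597, 0.1451, 0.0164]
eef_rot: [-0.0, 1.0, 0.009, 0.001]
wrist_force: [-0.1, -0.2, 5.8]
opening: 0.473
grasp_force: 60.6
```

Call:
drive_tool:
  plan:
    - [[0,0,-0.03,0],[0,0,-0.08,0],[0,0,-0.16,0],[0,0,-0.24,0],[0,0,-0.32,0],[0,0,-0.388,0],[0,0,-0.388,0],[0,0,-0.388,0]]

```text
time_s: 33.97
eef_pos: [0.6599, 0.1451, 0.1732]
eef_rot: [-0.0, 1.0, 0.009, 0.002]
wrist_force: [-0.7, -0.5, -2.8]
opening: 0.48
grasp_force: 60.5
```

```bash
python3 - <<'E'
from h import *
from mv import chain
t=(583,-288.7)
chain([[(620,-75,170,2.2)],[(*t,170,2.2)],[(*t,60,2.2),(*t,23,2.2)]],(659.1,143.4,170.4,.9))
p,d=ctrl.camera("wrist");cv2.imwrite("pics/w10.png",p[:,:,::-1]);chain([])
E
```

```text
[-0.106, 0.544, 0.001, -0.007] rows>= 5.3  
[-0.113, 0.531, 0.0, -0.0] rows>= 5.2  
[0.0, -0.0, 0.275, -0.0] rows>= 2.6  [0.0, -0.0, 0.368, -0.0] rows>= 0.9  
end [583.0, -288.8, 22.8, 2.2]
t 34.02 at [658.5 145.  170.7   1.1] F [ 0.5 -0.6 -2.9] open 0.478 grip 60.5
end [658.5, 145.0, 170.7, 1.1]
```

View pics/w10.png

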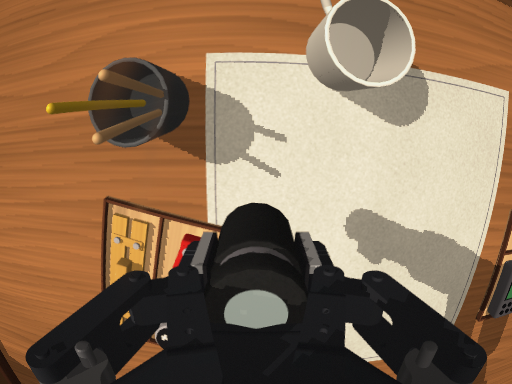

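The monocular is held upright at about (256,280). Carrying it to the deck tray.

Call:
drive_tool:
  plan:
    - [[-0.01,0.05,0,-0.001],[-0.023,0.12,0,-0.002],[-0.039,0.2,0,-0.003],[-0.055,0.28,0,-0.004],[-0.07,0.36,0,-0.005],[-0.086,0.44,0,-0.006],[-0.098,0.51,0.001,-0.007],[-0.106,0.544,0.001,-0.007],[-0.106,0.544,0.001,-0.007]]

```text
time_s: 34.77
eef_pos: [0.6186, -0.0762, 0.1678]
eef_rot: [-0.0, 1.0, 0.018, -0.002]
wrist_force: [-0.5, 0.1, -1.1]
opening: 0.479
grasp_force: 60.7
```

Call:
drive_tool:
  plan:
    - [[-0.01,0.05,0,0],[-0.025,0.12,0,0],[-0.042,0.2,0,0],[-0.059,0.28,0,0],[-0.076,0.36,0,0],[-0.093,0.44,0,0],[-0.107,0.5,0,0],[-0.113,0.531,0,0],[-0.113,0.531,0,0],[-0.113,0.531,0,0]]

```text
time_s: 35.6
eef_pos: [0.5838, -0.2862, 0.169]
eef_rot: [-0.001, 1.0, 0.02, -0.001]
wrist_force: [0.7, 0.7, -0.5]
opening: 0.478
grasp_force: 60.8
```

Call:
drive_tool:
  plan:
    - [[0,0,0.06,0],[0,0,0.13,0],[0,0,0.2,0],[0,0,0.26,0],[0,0,0.31,0],[0,0,0.34,0],[0,0,0.36,0],[0,0,0.368,0],[0,0,0.371,0],[0,0,0.371,0],[0,0,0.371,0]]

```text
time_s: 36.52
eef_pos: [0.5849, -0.2879, 0.0232]
eef_rot: [0.001, 1.0, 0.02, 0.001]
wrist_force: [0.2, 0.2, -1.0]
opening: 0.477
grasp_force: 60.8
```

Call:
drive_tool:
  plan:
    - [[0,0,0.001,0],[0,0,0.002,0],[0,0,0.003,0],[0,0,0.004,0],[0,0,0.004,0]]

```text
time_s: 36.93
eef_pos: [0.5841, -0.2876, 0.0205]
eef_rot: [0.0, 1.0, 0.02, 0.0]
wrist_force: [-0.1, 0.8, 0.9]
opening: 0.473
grasp_force: 61.1
```

Call:
drive_tool:
  plan:
    - [[0,0,0.001,0],[0,0,0.001,0],[0,0,0.001,0]]

```text
time_s: 37.18
eef_pos: [0.5842, -0.2876, 0.0205]
eef_rot: [0.0, 1.0, 0.02, 0.0]
wrist_force: [-1.9, 1.1, 5.4]
opening: 0.477
grasp_force: 61.1
```

Call:
drive_tool:
  plan:
    - [[0,0,0,0],[0,0,0,0],[0,0,0,0],[0,0,0,0],[0,0,0,0],[0,0,0,0],[0,0,0,0]]
  jaw: 0.1

```text
time_s: 37.77
eef_pos: [0.584, -0.2874, 0.0196]
eef_rot: [-0.0, 1.0, 0.02, -0.0]
wrist_force: [-0.3, 0.2, 0.1]
opening: 0.899
grasp_force: 0.0
```

Call:
drive_tool:
  plan:
    - [[0,0,-0.04,0],[0,0,-0.1,0],[0,0,-0.18,0],[0,0,-0.28,0],[0,0,-0.38,0],[0,0,-0.38,0],[-0.4,0,-0.38,0],[-0.4,0,-0.38,0],[-0.4,0,-0.38,0],[-0.4,0,-0.38,0],[-0.4,0,-0.38,0],[-0.4,0,-0.38,0]]

```text
time_s: 38.77
eef_pos: [0.4228, -0.2941, 0.1718]
eef_rot: [0.0, 1.0, 0.019, 0.0]
wrist_force: [1.2, 0.7, 0.5]
opening: 0.897
grasp_force: 0.0
```

```bash
python3 - <<'E'
from h import *
p,d=ctrl.camera("top");W=cloud("top",d);z=W[...,2]
cv2.imwrite("pics/t5.png",cv2.resize(p[110:310,110:390,::-1],(784,560),interpolation=cv2.INTER_CUBIC))
def tray(a,o):
    c=np.radians(a);R=np.array([[np.cos(c),-np.sin(c)],[np.sin(c),np.cos(c)]]);L=(W[...,:2]*1000-o)@R
    return L,np.dstack([L/1000,z])
L,Q=tray(2.2,[516,-292]);blobs(Q,(z>.02)&(abs(L[...,0])<100)&(abs(L[...,1])<45),15)
L,Q=tray(-13.5,[510,269.7]);blobs(Q,(z>.018)&(abs(L[...,0])<100)&(abs(L[...,1])<78),15)
blobs(W,(z>.02)&(W[...,0]>.6)&(W[...,0]<.82)&(abs(W[...,1]-.15)<.2),100)
o=ctrl.get_obs();print(o["time_s"],o["eef_pos"],o["opening"])
E
```

```text
px [353. 223.] n 248 rect [68.2  3.2] [40.2 39.2] 88.7 med [67.2  7.7 75.5] z95 80.3
px [356. 265.] n 955 rect [-40.5   8.7] [ 70.7 116.2] 89.0 med [-45.9   9.4  33.2] z95 319.8
px [419. 284.] n 1956 rect [-59.    0.1] [81.8 89.8] 0.1 med [-70.   14.9 529.5] z95 539.3
px [170. 223.] n 84 rect [ 75.4 -34.2] [21.8 27.4] 87.7 med [ 75.2 -34.9  26.3] z95 30.2
px [134. 242.] n 172 rect [-0.7 46.3] [69.7 21.1] 2.4 med [-0.5 43.8 29.4] z95 33.0
px [155. 272.] n 345 rect [-62.8 -35.2] [53.3 54.3] 57.3 med [-61.9 -36.2  35.8] z95 39.8
px [230. 150.] n 310 rect [786.8  55.1] [66.  77.9] 0.4 med [769.2  52.7  68.8] z95 92.4
px [157. 162.] n 569 rect [739.7 253.2] [74.8 74.2] 58.1 med [738.4 247.3  72.2] z95 145.3
38.8167 [ 0.42409525 -0.29443271  0.17214971] 0.9002401356261126
```

View pics/t5.png

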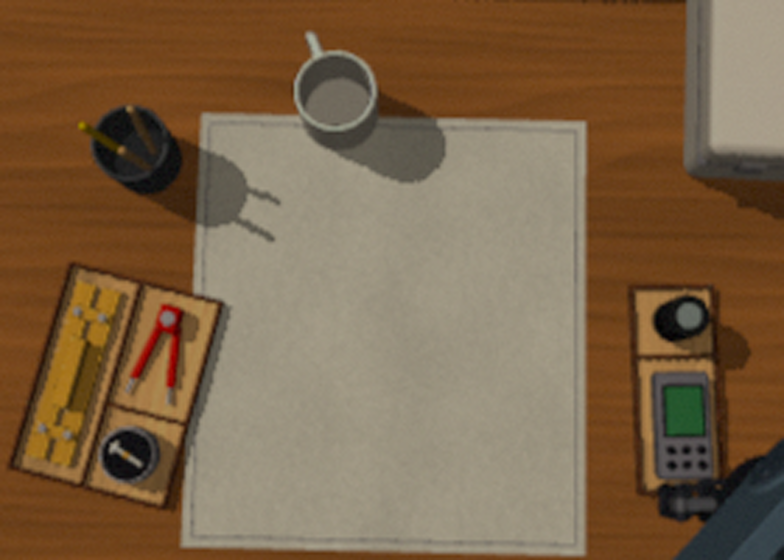

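All five items sit centred in their pockets: rule (77,375), divider (160,350), compass (130,455), gps (684,425) and monocular (680,318). The mug (335,92) and pot (137,148) have not moved.

```bash
python3 -c "
from bench import ctrl
print(ctrl.hand_in())"
```

```text
the job is handed in; nothing more can be done
None
```

Both kits are made up and the job is handed in at about 39 s: all five items measured near the middle of their pockets, and the mug and pencil pot were not disturbed; no verdict came back.

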